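# Tip the medal blanks down to the guarded end

## Task

Pick up the stray brass blank from the bench and lay it in the open loading half of the tipping tray beside the other one. Then press the red lip gently down until the tray sits firmly on its rubber stop, without crushing the stop, and keep it there until both brass blanks have slid under the wire guard. Ease the tray back up level without letting it snap back, with both blanks still in the guarded half, and leave the steel blanks and everything else on the bench as they are.

Things in the scene. Friction and masses are not known exactly. Their poses are not given: they have to be found in the camera images.
- tray_floor (a point): Aluminium tipping tray, blue walls, on a grey stand. Point: middle of its inner floor; the hinge axis runs 6 mm below, along the tray's y. Axes turn with it: x along the tray to the red lip, y across, z off the floor. Inside 260 (x) by 76 (y), walls 18 high. Level, the floor is 121 above the bench. Half with x negative: open loading half; x positive: guarded half. Polished, friction 0.15 to 0.25.
- wire_guard (a point): Steel wire guard over the guarded half, so that blanks get there only by sliding: 4 mm wires 25 mm above the floor, one across at x = 35 mm, two along x from there to the end wall at y = -12.5 and 12.5 mm. Point: middle of the cross wire, 35 mm from the middle of the tray; axes as the tray's.
- tray_lip (a point): Red press lip outside the guarded end of the tray: flat plate from 134 to 198 mm from the hinge line, 70 mm wide, 6 mm thick. Point: middle of its top face, level with the tray floor, 166 mm from the hinge line; axes as the tray's. Pressing it down tips the tray.
- tray (a joint): Tilt of the tray, rad: 0 level, growing as the red lip goes down. A spring returns it level and pushes back at the lip with about 2 to 4 N all the way; let go suddenly it snaps back hard. Somewhere between 0.30 and 0.53 rad (adjustable stop, set differently every time) it meets the rubber buffer of its stop.
- stop: Stop under the guarded half: steel block 40 x 40 x 20 mm with a screw and a rubber buffer on top, 110 mm from the hinge line. Origin: centre of the block's underside; the buffer's height is not measured. On the buffer the force at the lip rises about 2.5 N per mm: 7 to 11 N in all at the lip is firm, about 13 N and more crushes it.
- blank_stray_center (a point): The stray brass medal blank, a disc 36 mm across and 8 mm thick, about 65 g, lying flat on the bench. This point is its centre, half-way up.
- blank_tray_center (a point): The other brass medal blank, the same size, lying in the loading half of the tray near its end wall (centre 100 to 110 mm from the middle of the tray). This point is its centre, half-way up.
- steel_blank_a: Silver steel blank, disc 36 mm across, 8 mm thick, flat on the bench; origin at the centre of its underside. Not part of the job.
- steel_blank_b: Another silver steel blank, the same size. Not part of the job.
- trophy: Brass trophy cup on a marble base, 170 mm tall, base 70 x 70 mm; origin under its centre. Bystander.
- medal_case: Red medal case 100 x 100 x 34 mm; origin under its centre. Bystander.
- polish: Blue bottle of polish, 52 mm across, 150 mm tall; origin under its centre. Bystander.
- screwdriver: Screwdriver lying on the bench. Bystander.
- brush: Brush lying on the bench. Bystander.
- plaque: Wooden plaque 120 x 90 x 20 mm lying flat; origin under its centre. Bystander.

How it is judged:
By the outcome, as a careful person would: the job done as asked, in the order asked, and still so for the second after the job is handed in, with the robot touching nothing.
It also fails if it takes over 51 s, if anything falls off the work surface, if the arm or the gripper's body presses on something with over 40 N, if the wrist force passes 120 N, or if a joint passes its speed limit or range.

## Robot

A 6-joint arm with a two-finger parallel gripper is mounted at the origin on the work surface. World frame = base frame: x ahead of the robot, y to its left, z up, the work surface at z = 0. Lengths are in m, angles in degrees, forces in N, time in s.
With the tool pointing down it reaches from about 0.35 to 0.875 m from the base axis. Payload 4.2 kg.
Tool frame: the origin (TCP) lies at the very end of the fingers, on their centre line; the grasp point (between the pads) lies 19 mm behind it; z points along the fingers, y is the line along which they close (so a half turn about z gives the same grasp; the last joint's range is limited). The gripper opens to 87 mm and grips with 3 to 60 N. Pads are 19 mm wide; open, the fingers measure 117 mm over their backs; the gripper's body (75 mm by 190 mm) begins 51 mm behind the grasp point.
Start: joints at [-60.699, 22.042, 0.453, 0, -68.411, -14.817], TCP at [0.156, -0.605, 0.223] pointing down, gripper open.
Joint ranges: [-179.83, 179.83], [-69.29, 118.12], [-61.27, 80.66], [-181.25, 117.63], [-171.15, -9.14], [-177.46, 177.46]. Speed limits (degrees/s): [159.86, 159.86, 180, 180, 180, 180].

## Interface

Orientations are given as a 3x3 rotation matrix whose columns are the frame's x, y, z axes.
In Python, from station import sense, cams, r gives the robot as it stands. The module is installed in compiled form; this text tells all that it offers.
- The arm moves only by the tool step_arm, never from a script. Its argument "targets" is text: rows parted by semicolons, each of 4 numbers parted by spaces: the shift along the tool's x, y, z in cm, then the turn about the tool's z in degrees. In form: x y z turn; .... A call has 1 to 12 rows; each row shifts and turns the commanded pose from where the row before left it, along the tool's axes as they then stand; what a row does not reach is not made up. A row lasts 1/12 s, in which the tool goes at most 41.7 mm and 7.16 degrees, less where a joint would pass 70% of its speed; a pose out of reach is approached as far as the arm can. A call with a gripper value outside its range is refused whole. "claw" is the finger opening in cm, from 0 to 8.7, set as the call begins (left out, the last holds). The fingers move at their own pace and stop on an object; the grip force is fixed at half the most. Time passes only in rows, so rows that do not move let the fingers close. It gives the time, the measured TCP pose, the force, the opening and the grip force at its end, in the units of the state.
- sense(): the state, without advancing time (a new reading comes with each control period).
- cams.capture(name): name is "side" or "top" or "wrist"; returns a dict with "frame" (400x640x3 uint8, blue, green, red), "vertical_fov" (degrees; the focal length in pixels is half the picture's height over the tangent of half this angle, whatever the lens; pixels are square), "cx", "cy" (the principal point, pixels), "dist_coeffs" ([k1, k2, p1, p2, k3] as OpenCV has them; the pictures are not rectified), "eye" and "rotation" of the camera in the world; the wrist camera has in their place "tool_from_camera" (4x4, takes a point from camera to tool coordinates, whose origin is the TCP and whose axes are the flange's). Camera axes: x right, y down, z forward; pixel columns grow to the right and rows downward; lengths in m; the calibration is good to about 2 mm. A picture is of the moment at which its call begins: read the wrist's pose just before it. There is no depth.
- r.finish_job(): hands the job in; it is judged then, once.
The state is a dict: "time_s": time; "joints": joint angles; "joint_velocities": joint speeds; "effort": joint torques, N m; "tcp_pos": TCP position; "ee_rot": TCP orientation; "wrist_force": force on the tool from outside, world axes, zero at the start; "moment": the same for the moment, N m; "gripper_width": opening from 0.0 (shut) to 1.0 (fully open); "gripper_force": force on a finger pad.
Only numpy, scipy, OpenCV 4.12 (cv2) and the standard library are available. Lean on these libraries where they do the work, as an engineer would, in place of code of your own. Each camera call takes 0.05 s, during which the arm holds its last target. There are 200 camera calls.

## Working session

There is one attempt and no reset: what is moved stays moved. The work goes in short steps, Python scripts to look and compute and a tool call to move; the robot and the scene stay as the last step left them, time stands still between calls to the robot, and variables do not carry over. Pictures are saved under pics/ and viewed, at most 10 in all, crops included, and the job is handed in when it is done.

Besides the shell and the picture viewer there is one more tool, called after "Request:" in YAML: its name, and indented under it one key for each argument. step_arm: Moves the arm, as the interface text tells. Its arguments: {"type":"object","properties":{"targets":{"type":"string"},"claw":{"type":"number"}},"required":["targets"]}

```bash
mkdir -p pics; cat > h.py <<'E'
import numpy as np, cv2
from station import sense, cams, r
def K(c):
    f=200/np.tan(np.radians(c["vertical_fov"])/2)
    return np.array([[f,0,c["cx"]],[0,f,c["cy"]],[0,0,1]])
def pose(c,s=None):
    if "eye" in c: return np.array(c["eye"],float),np.array(c["rotation"],float)
    T=np.array(c["tool_from_camera"]);R=np.array(s["ee_rot"])
    return np.array(s["tcp_pos"])+R@T[:3,3],R@T[:3,:3]
def ray(c,uv,s=None):
    e,R=pose(c,s)
    p=cv2.undistortPoints(np.array([[uv]],float),K(c),np.array(c["dist_coeffs"],float))[0,0]
    d=R@np.array([p[0],p[1],1]);return e,d/np.linalg.norm(d)
def onz(c,uv,z,s=None):
    e,d=ray(c,uv,s);return e+d*(z-e[2])/d[2]
def proj(c,P,s=None):
    e,R=pose(c,s)
    q=(np.atleast_2d(P)-e)@R
    return cv2.projectPoints(q.reshape(-1,1,3),np.zeros(3),np.zeros(3),K(c),np.array(c["dist_coeffs"],float))[0][:,0]
def save(c,n): cv2.imwrite("pics/"+n+".png",c["frame"])
E
python3 - <<'E'
from h import *
import pickle
for n in("top","side"):
    c=cams.capture(n);save(c,n+"0");pickle.dump(c,open(n+".pkl","wb"));print(n,c["eye"],np.round(c["rotation"],3).tolist(),c["vertical_fov"],c["dist_coeffs"])
s=sense();print(np.round(s["ee_rot"],3).tolist(),s["time_s"],s["wrist_force"])
E
```

```text
top [0.4586303  0.02839583 1.11566389] [[-0.017, -0.996, 0.089], [-1.0, 0.015, -0.013], [0.012, -0.089, -0.996]] 54.6084030195868 [-0.07727052  0.          0.          0.          0.        ]
side [0.35818281 0.91734809 0.72276542] [[-0.977, -0.12, 0.176], [-0.213, 0.539, -0.815], [0.003, -0.834, -0.552]] 48.60434057115142 [-0.08251356  0.          0.          0.          0.        ]
[[-0.968, -0.25, -0.001], [-0.25, 0.968, 0.002], [0.0, 0.002, -1.0]] 0.1 [ 0.88952955  0.87601492 -0.38982444]
```

View pics/top0.png

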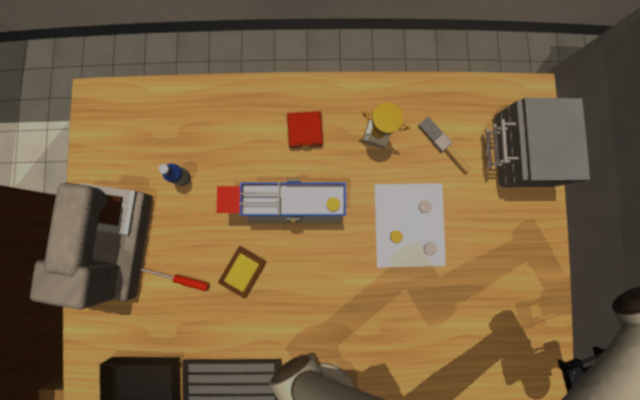

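View pics/side0.png

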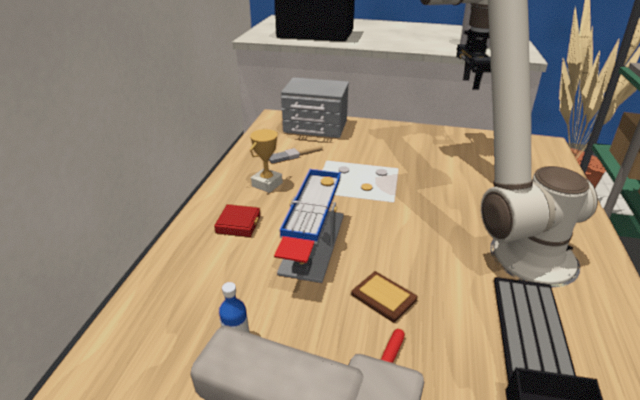

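The top view shows the tray running along world y: lip at about (228,199), loading end at about (345,199), tray blank at (333,204). The stray brass blank is at (396,237) on white paper, with the steel blanks at (425,207) and (430,248). The side view agrees.

```bash
python3 - <<'E'
from h import *
import pickle
c=pickle.load(open("top.pkl","rb"));d=pickle.load(open("side.pkl","rb"))
def blob(c,lo,hi,box):
    x0,y0,x1,y1=box
    h=cv2.cvtColor(c["frame"],cv2.COLOR_BGR2HSV)
    m=cv2.inRange(h,np.array(lo),np.array(hi));k=np.zeros_like(m);k[y0:y1,x0:x1]=m[y0:y1,x0:x1]
    n,l,st,ce=cv2.connectedComponentsWithStats(k);i=1+np.argmax(st[1:,4]);
    cnt=np.argwhere(l==i)[:,::-1].astype(np.float32)
    return ce[i],st[i],cv2.minAreaRect(cnt)
Y=((18,150,110),(35,255,255))
print(d["frame"][187,367],c["frame"][237,396])
for n,cam,b,z in(("stray top",c,(385,225,408,250),.008),("stray side",d,(355,180,378,194),.008),("tray top",c,(322,192,345,215),.129),("tray side",d,(316,174,338,189),.129)):
    try:
        u,st,_=blob(cam,*Y,b);print(n,u,st,np.round(onz(cam,u,z),4))
    except Exception as e: print(n,e)
R=((0,180,80),(8,255,255))
u,st,rc=blob(c,*R,(205,180,245,220));print("lip top",u,st,rc,np.round(onz(c,u,.121),4))
u,st,rc=blob(d,*R,(265,225,325,270));print("lip side",u,st,np.round(onz(d,u,.121),4))
B=((105,120,60),(130,255,255))
u,st,rc=blob(c,*B,(232,175,355,222));print("walls",u,st,rc)
for p in cv2.boxPoints(rc): print(p,np.round(onz(c,p,.139),4))
p=cv2.boxPoints(rc);print("ctr",np.round(onz(c,rc[0],.139),4))
for nm,b in(("a",(415,197,436,217)),("b",(420,238,441,258))): pass
for uv in((425,207),(430,248)): print("steel",np.round(onz(c,uv,.008),3))
for uv in((305,130),(380,120),(170,172)): print(np.round(onz(c,uv,.03),3))
E
```

```text
[102 177 215] [ 54 144 173]
stray top [395.94382022 236.30337079] [391 232  11  10  89] [ 0.4512 -0.2231  0.008 ]
stray side [367.5        188.83333333] [365 188   6   2   6] [ 0.4487 -0.2055  0.008 ]
tray top [332.84684685 204.05405405] [327 198  12  13 111] [ 0.5372 -0.0359  0.129 ]
tray side [328.3 183.8] [324 183   9   2  10] [ 0.5332 -0.0172  0.129 ]
lip top [227.4822335  198.99323181] [217 186  22  27 591] ((227.5, 199.0), (26.0, 21.0), 90.0) [0.5552 0.2353 0.121 ]
lip side [294.12368024 249.38914027] [275 238  38  25 663] [0.555  0.2383 0.121 ]
walls [293. 183.] [287 183  13   1  13] ((293.0, 183.0), (12.0, 0.0), 180.0)
[299. 183.] [0.5914 0.0496 0.139 ]
[299. 183.] [0.5914 0.0496 0.139 ]
[287. 183.] [0.5919 0.0801 0.139 ]
[287. 183.] [0.5919 0.0801 0.139 ]
ctr [0.5916 0.0649 0.139 ]
steel [ 0.534 -0.311  0.008]
steel [ 0.416 -0.321  0.008]
[0.759 0.033 0.03 ]
[ 0.787 -0.184  0.03 ]
[0.644 0.42  0.03 ]
```

Request:
step_arm:
  targets: "0 0 0 7;0 0 0 7;0 0 0 0.5;-1.8 2.4 0 0;-1.8 2.4 0 0;-1.8 2.4 0 0;-1.8 2.4 0 0;-1.8 2.4 0 0;-1.8 2.4 0 0;-1.8 2.4 0 0;-1.8 2.4 0 0;-1.8 2.4 0 0"
  claw: 7

```text
time_s: 1.1
tcp_pos: [0.3189, -0.3878, 0.2224]
ee_rot: [[-1.0, -0.003, -0.0], [-0.003, 1.0, 0.0], [0.0, 0.0, -1.0]]
wrist_force: [-0.4, -1.2, 0.2]
gripper_width: 0.804
gripper_force: 0.0
```

Request:
step_arm:
  targets: "-1.8 2.4 0 0;-1.8 2.4 0 0;-1.8 2.4 0 0;-1.8 2.4 0 0;-1.8 2.4 0 0;-1.8 2.4 0 0;-1.8 2.4 0 0;0 0 0 0;0 0 0 0;0 0 0 0"

```text
time_s: 1.93
tcp_pos: [0.4441, -0.2211, 0.2223]
ee_rot: [[-1.0, -0.002, -0.001], [-0.002, 1.0, 0.0], [0.001, 0.0, -1.0]]
wrist_force: [-0.2, -0.1, 0.4]
gripper_width: 0.805
gripper_force: 0.0
```

```bash
python3 - <<'E'
from h import *
import pickle
s=sense();c=cams.capture("wrist");save(c,"w1");pickle.dump((c,s),open("w1.pkl","wb"))
print(s["time_s"],s["tcp_pos"],np.round(s["ee_rot"],3).tolist(),np.round(c["tool_from_camera"],3).tolist(),s["wrist_force"])
print(proj(c,[.4512,-.2231,.008],s))
E
```

```text
1.9333 [ 0.44412273 -0.221121    0.22231061] [[-1.0, -0.002, -0.001], [-0.002, 1.0, 0.0], [0.001, 0.0, -1.0]] [[-0.001, -0.97, -0.243, 0.066], [1.0, -0.001, 0.0, 0.001], [-0.0, -0.243, 0.97, -0.163], [0.0, 0.0, 0.0, 1.0]] [-0.16525131 -0.11832047  0.4087957 ]
[[315.82406137 185.78951901]]
```

View pics/w1.png

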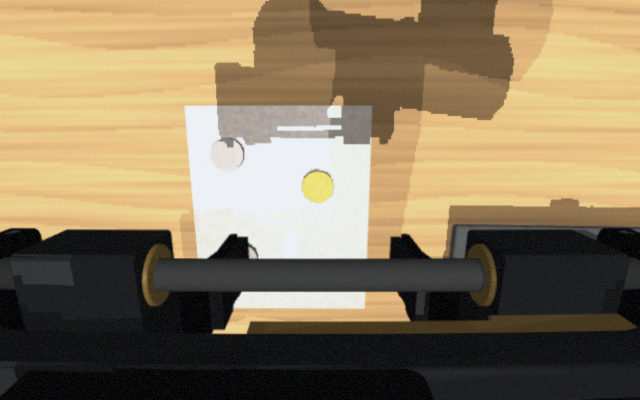

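The wrist view shows the stray blank at (317,186), close to the predicted (316,186), and the gripper body is wide along tool y.

```bash
python3 - <<'E'
from h import *
import pickle
c,s=pickle.load(open("w1.pkl","rb"))
h=cv2.cvtColor(c["frame"],cv2.COLOR_BGR2HSV);m=cv2.inRange(h,(22,100,60),(35,255,255));k=m*0;k[165:208,295:340]=m[165:208,295:340]
n,l,st,ce=cv2.connectedComponentsWithStats(k);i=1+np.argmax(st[1:,4]);print(ce[i],st[i],onz(c,ce[i],.006,s),s["tcp_pos"])
E
```

```text
[317.39920424 186.16578249] [302 171  31  31 754] [ 0.45200682 -0.2213749   0.006     ] [ 0.44412273 -0.221121    0.22231061]
```

Request:
step_arm:
  targets: "-0.8 0 2 0;0 0 3 0;0 0 3 0;0 0 3 0;0 0 3 0;0 0 3 0;0 0 2 0;0 0 1 0;0 0 0.8 0;0 0 0.6 0;0 0 0.4 0;0 0 0 0"

```text
time_s: 2.98
tcp_pos: [0.4523, -0.2215, 0.0044]
ee_rot: [[-1.0, 0.001, -0.0], [0.001, 1.0, 0.0], [0.0, 0.0, -1.0]]
wrist_force: [-0.3, -0.6, 0.2]
gripper_width: 0.805
gripper_force: 0.0
```

Request:
step_arm:
  targets: "0 0 0 0;0 0 0 0;0 0 0 0;0 0 0 0;0 0 0 0;0 0 0 0;0 0 0 0;0 0 0 0"
  claw: 3

```text
time_s: 3.65
tcp_pos: [0.4526, -0.2212, 0.0047]
ee_rot: [[-1.0, 0.0, 0.0], [0.0, 1.0, -0.0], [-0.0, -0.0, -1.0]]
wrist_force: [-0.6, 0.8, 1.7]
gripper_width: 0.389
gripper_force: 30.0
```

Request:
step_arm:
  targets: "0 0 0 0;0 0 0 0;0 0 0.1 0;0 0 0.1 0;0 0 0.1 0;0 0 0 0;0 0 0 0"
  claw: 6

```text
time_s: 4.23
tcp_pos: [0.4523, -0.2212, 0.0014]
ee_rot: [[-1.0, 0.0, -0.0], [0.0, 1.0, 0.0], [0.0, 0.0, -1.0]]
wrist_force: [-0.8, -0.2, -0.1]
gripper_width: 0.685
gripper_force: 0.0
```

Request:
step_arm:
  targets: "0 0 0 0;0 0 0 0;0 0 0 0;0 0 0 0;0 0 0 0;0 0 0 0;0 0 0 0"
  claw: 3

```text
time_s: 4.82
tcp_pos: [0.4525, -0.2212, 0.0016]
ee_rot: [[-1.0, 0.0, 0.0], [0.0, 1.0, -0.0], [-0.0, -0.0, -1.0]]
wrist_force: [0.3, -0.7, -0.7]
gripper_width: 0.399
gripper_force: 30.0
```

Request:
step_arm:
  targets: "0 0 -0.5 0;0 0 -1.5 0;0 0 -3 0;0 0 -3 0;0 0 -3 0;-1 2 -2 0;-1.5 2.9 -2 0;-1.5 2.9 -2 0;-1.5 2.9 -2 0;-1.5 2.9 -2 0;-1.5 2.9 -2 0;-1.5 2.9 -2 0"

```text
time_s: 5.82
tcp_pos: [0.5523, -0.0257, 0.253]
ee_rot: [[-1.0, 0.0, 0.0], [0.0, 1.0, 0.0], [-0.0, 0.0, -1.0]]
wrist_force: [0.7, -0.9, -1.3]
gripper_width: 0.398
gripper_force: 30.0
```

Request:
step_arm:
  targets: "-1.5 2.9 -2 0;-1.5 2.9 -2 0;-1.5 2.9 -1 0;-0.5 1 0 0;0 0 0 0;0 0 0 0"

```text
time_s: 6.32
tcp_pos: [0.6017, 0.0699, 0.3004]
ee_rot: [[-1.0, -0.001, -0.003], [-0.001, 1.0, -0.001], [0.003, -0.001, -1.0]]
wrist_force: [0.8, -0.2, -1.3]
gripper_width: 0.395
gripper_force: 30.0
```

```bash
python3 - <<'E'
from h import *
import pickle
s=sense();c=cams.capture("wrist");save(c,"w2");pickle.dump((c,s),open("w2.pkl","wb"))
print(s["time_s"],s["tcp_pos"],s["gripper_width"],s["wrist_force"])
P=[[.555,.0685+d,.121] for d in(-.13,-.105,0,.13,.166,.198)]
print(proj(c,P,s))
E
```

```text
6.3167 [0.60172944 0.06990152 0.30041564] 0.3953990161129486 [ 0.80235364 -0.1637126  -1.34168697]
[[182.44622662 138.66515953]
 [207.95594983 138.53445834]
 [316.13159984 138.25623326]
 [449.93001132 138.5190331 ]
 [486.45600182 138.71087854]
 [518.59899316 138.92483853]]
```

View pics/w2.png

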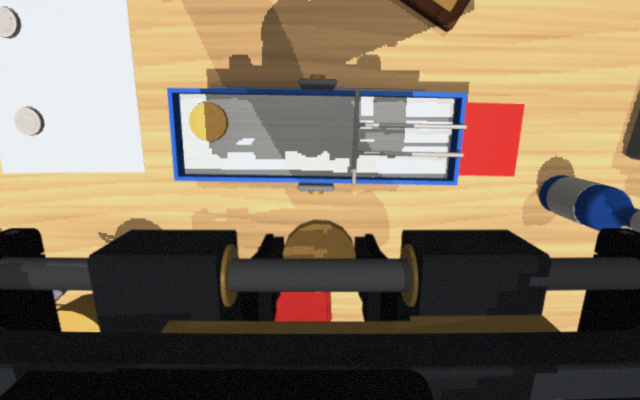

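The wrist view shows the tray with outer corners at about (168,88), (466,93), (460,185) and (175,182), so it is yawed about 1°. The tray blank is at (208,122), the lip at about (495,140), and the held disc is at (320,245).

```bash
python3 - <<'E'
from h import *
import pickle
c,s=pickle.load(open("w2.pkl","rb"))
h=cv2.cvtColor(c["frame"],cv2.COLOR_BGR2HSV);m=cv2.inRange(h,(105,130,50),(130,255,255));k=m*0;k[70:205,150:480]=m[70:205,150:480]
n,l,st,ce=cv2.connectedComponentsWithStats(k);i=1+np.argmax(st[1:,4]);print(st[i])
pts=np.argwhere(l==i)[:,::-1]
W=np.array([onz(c,p,.139,s)[:2] for p in pts[::3]],np.float32)
rc=cv2.minAreaRect(W);print("walls rect",rc);print(cv2.boxPoints(rc))
def bl(lo,hi,x0,y0,x1,y1,z):
    m=cv2.inRange(h,lo,hi);k=m*0;k[y0:y1,x0:x1]=m[y0:y1,x0:x1]
    n,l,st,ce=cv2.connectedComponentsWithStats(k);i=1+np.argmax(st[1:,4]);p=np.argwhere(l==i)[:,::-1]
    w=np.array([onz(c,q,z,s)[:2] for q in p],np.float32);print(ce[i],st[i],w.mean(0),cv2.minAreaRect(w))
bl((0,180,80),(8,255,255),455,95,530,185,.121)
bl((18,90,40),(35,255,255),185,98,232,145,.127)
for q in((356,92),(353,182)): print("cross",onz(c,q,.148,s))
E
```

```text
[ 168   88  187   96 2744]
walls rect ((0.5520374178886414, 0.01810230314731598), (0.16684408485889435, 0.08475828170776367), 88.53785705566406)
[[ 0.5075434  -0.06421121]
 [ 0.5922741  -0.06637394]
 [ 0.59653145  0.10041582]
 [ 0.5118007   0.10257854]]
[491.07932446 138.76177073] [ 460  103   64   73 3908] [0.55526835 0.23914112] ((0.5560342669487, 0.23902513086795807), (0.054926302284002304, 0.0688098669052124), 89.21639251708984)
[207.52117864 121.23941068] [ 189  103   39   38 1086] [ 0.53863204 -0.03387166] ((0.5390171408653259, -0.033485665917396545), (0.03609960898756981, 0.034093428403139114), 89.61414337158203)
cross [0.51400716 0.10332506 0.148     ]
cross [0.59308177 0.10244877 0.148     ]
```

Request:
step_arm:
  targets: "1.65 -1.3 0.7 0;1.65 -1.3 1.5 0;1.65 -1.3 2.5 0;0 0 2.5 0;0 0 2.5 0;0 0 2 0;0 0 2 0;0 0 1.5 0;0 0 1 0;0 0 0.6 0;0 0 0.4 0;0 0 0 0"

```text
time_s: 7.37
tcp_pos: [0.5527, 0.0303, 0.1293]
ee_rot: [[-1.0, 0.001, -0.001], [0.001, 1.0, -0.0], [0.001, -0.0, -1.0]]
wrist_force: [0.2, 0.5, -0.7]
gripper_width: 0.399
gripper_force: 30.0
```

Request:
step_arm:
  targets: "0 0 0.2 0;0 0 0.1 0;0 0 0.1 0;0 0 0.1 0;0 0 0 0;0 0 0 0;0 0 0 0"

```text
time_s: 7.95
tcp_pos: [0.5531, 0.0309, 0.1247]
ee_rot: [[-1.0, 0.0, 0.0], [0.0, 1.0, 0.0], [-0.0, 0.0, -1.0]]
wrist_force: [0.5, -0.2, -1.1]
gripper_width: 0.4
gripper_force: 30.0
```

Request:
step_arm:
  targets: "0 0 0.1 0;0 0 0.05 0;0 0 0 0;0 0 0 0"

```text
time_s: 8.28
tcp_pos: [0.553, 0.0308, 0.123]
ee_rot: [[-1.0, 0.0, -0.0], [0.0, 1.0, -0.0], [0.0, -0.0, -1.0]]
wrist_force: [-0.2, 1.3, 0.1]
gripper_width: 0.4
gripper_force: 30.0
```

Request:
step_arm:
  targets: "0 0 0 0;0 0 0 0;0 0 0 0;0 0 0 0;0 0 0 0"
  claw: 4.4

```text
time_s: 8.7
tcp_pos: [0.5531, 0.0308, 0.1232]
ee_rot: [[-1.0, 0.0, 0.0], [0.0, 1.0, 0.0], [-0.0, 0.0, -1.0]]
wrist_force: [0.3, 0.4, 0.0]
gripper_width: 0.5
gripper_force: 0.0
```

Request:
step_arm:
  targets: "0 0 -0.3 0;0 0 -0.7 0;0 0 -1.5 0;0 0 -2.5 0;0 0 -3 0;-2 0 -3 0;-2.5 0 -2.5 0;0 0 0 0;0 0 0 0"

```text
time_s: 9.45
tcp_pos: [0.5993, 0.031, 0.2598]
ee_rot: [[-1.0, 0.001, 0.004], [0.001, 1.0, 0.001], [-0.004, 0.001, -1.0]]
wrist_force: [-0.6, -0.1, -1.4]
gripper_width: 0.504
gripper_force: 0.0
```

```bash
python3 - <<'E'
from h import *
import pickle
s=sense();c=cams.capture("wrist");save(c,"w3")
print(s["time_s"],s["tcp_pos"],s["wrist_force"],s["gripper_width"],np.round(s["joints"],1))
E
```

```text
9.45 [0.59931041 0.03101014 0.25981795] [-0.62866204 -0.12662672 -1.44930583] 0.5039035595540988 [ 1.840e+01  1.820e+01  1.000e-01 -0.000e+00 -7.170e+01 -1.084e+02]
```

View pics/w3.png

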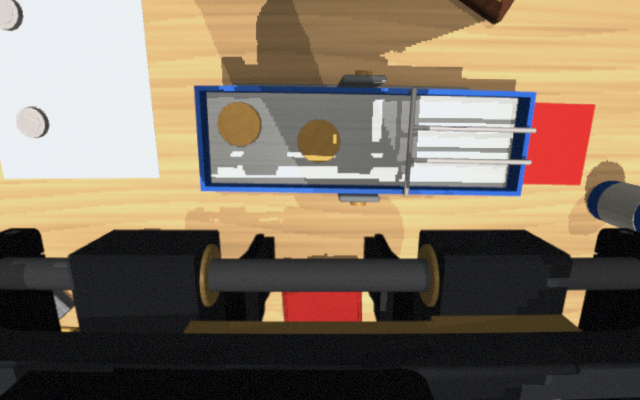

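The stray blank now lies flat in the loading half at about (319,140), beside the other at (239,124). Next I close the fingers, turn the tool 90° and go to the lip.

Request:
step_arm:
  targets: "0 0 0 -7;0 0 0 -7;0 0 0 -7;0 0 0 -7;0 0 0 -7;0 0 0 -7;0 0 0 -7;0 0 0 -7;0 0 0 -7;0 0 0 -7;0 0 0 -7;0 0 0 -7"
  claw: 0

```text
time_s: 10.5
tcp_pos: [0.5963, 0.0306, 0.2565]
ee_rot: [[-0.099, -0.995, -0.004], [-0.995, 0.099, -0.001], [0.001, 0.004, -1.0]]
wrist_force: [0.1, 0.0, 0.5]
gripper_width: 0.008
gripper_force: 0.0
```

Request:
step_arm:
  targets: "0 0 0 -6;0 0 0 0;-3 0.7 0 0;-3.3 0.7 0 0;-3.3 0.7 0 0;-3.3 0.7 0 0;-3.3 0.7 0 0;-3.4 0.7 0 0;0 0 0 0;0 0 0 0"

```text
time_s: 11.33
tcp_pos: [0.5547, 0.228, 0.257]
ee_rot: [[0.001, -1.0, -0.002], [-1.0, -0.001, -0.001], [0.001, 0.002, -1.0]]
wrist_force: [1.0, -1.3, -0.2]
gripper_width: 0.006
gripper_force: 0.0
```

Request:
step_arm:
  targets: "0 0 1 0;0 0 2 0;0 0 2.5 0;0 0 2.5 0;0 0 2 0;0 0 1.2 0;0 0 0.7 0;0 0 0.3 0;0 0 0 0;0 0 0 0"

```text
time_s: 12.17
tcp_pos: [0.5566, 0.2265, 0.1367]
ee_rot: [[-0.001, -1.0, 0.001], [-1.0, 0.001, 0.0], [-0.0, -0.001, -1.0]]
wrist_force: [-0.0, -0.1, 0.9]
gripper_width: 0.007
gripper_force: 0.0
```

Request:
step_arm:
  targets: "0 0 0.3 0;0 0 0.3 0;0 0 0.2 0;0 0 0.2 0;0 0 0.2 0;0 0 0.2 0;0 0 0.2 0;0 0 0.2 0;0 0 0 0;0 0 0 0"

```text
time_s: 13.0
tcp_pos: [0.5561, 0.2269, 0.1182]
ee_rot: [[-0.0, -1.0, 0.0], [-1.0, 0.0, 0.0], [-0.0, -0.0, -1.0]]
wrist_force: [-1.6, 2.0, 2.6]
gripper_width: 0.006
gripper_force: 1.3
```

Request:
step_arm:
  targets: "0 0 0.2 0;0 0 0.3 0;0 0 0.3 0;0 0 0.3 0;0 0 0.3 0;0 0 0.3 0;0 0 0.3 0;0 0 0.3 0;0 0 0.3 0;0 0 0.3 0;0 0 0.2 0;0 0 0.1 0"

```text
time_s: 14.0
tcp_pos: [0.5562, 0.2268, 0.0857]
ee_rot: [[-0.0, -1.0, 0.0], [-1.0, 0.0, -0.0], [0.0, -0.0, -1.0]]
wrist_force: [0.4, -0.6, 3.6]
gripper_width: 0.006
gripper_force: 1.5
```

```bash
python3 - <<'E'
from h import *
c=cams.capture("side");cv2.imwrite("pics/side_crop.png",cv2.resize(c["frame"][150:300,230:430],None,fx=4,fy=4,interpolation=cv2.INTER_CUBIC))
for i in range(1):
    s=sense();print(s["time_s"],s["tcp_pos"],s["wrist_force"])
E
```

```text
14.05 [0.55610162 0.22680323 0.08568083] [ 0.06625987 -0.47629531  3.43144106]
```

View pics/side_crop.png

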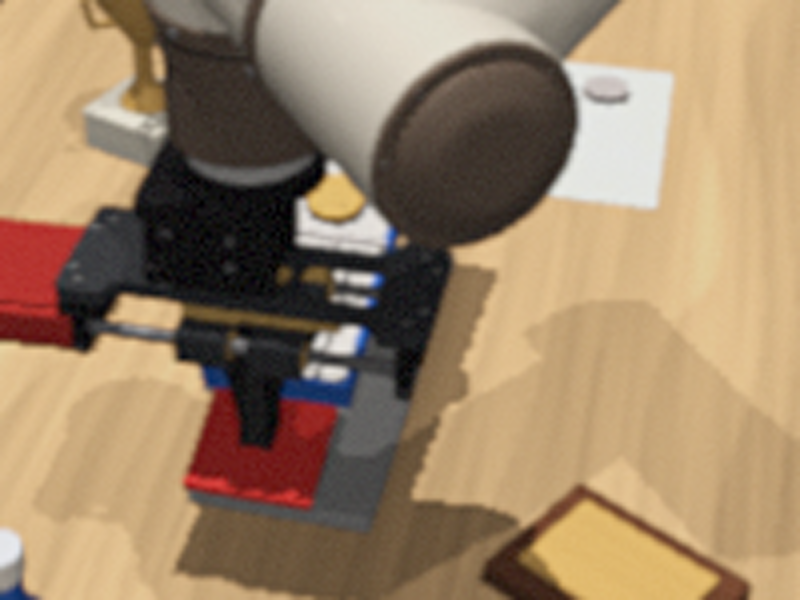

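The crop shows the fingertips on the red lip at about (260,440) and a brass blank still in the loading half at (335,195). The stop is hidden, so I'll continue down by force.

Request:
step_arm:
  targets: "0 0 0.2 0;0 0 0.2 0;0 0 0.2 0;0 0 0.1 0;0 0 0 0;0 0 0 0;0 0 0 0"

```text
time_s: 14.63
tcp_pos: [0.556, 0.2269, 0.079]
ee_rot: [[-0.0, -1.0, -0.0], [-1.0, 0.0, 0.0], [-0.0, 0.0, -1.0]]
wrist_force: [0.1, 0.3, 2.2]
gripper_width: 0.004
gripper_force: 0.9
```

```bash
python3 -c "
from h import *
s=sense();print(s['tcp_pos'],s['wrist_force'])"
```

```text
[0.55604502 0.22694572 0.07898267] [0.05069591 0.27873946 2.19102544]
```

Request:
step_arm:
  targets: "0 0 0.2 0;0 0 0 0;0 0 0 0"

```text
time_s: 14.88
tcp_pos: [0.5561, 0.2269, 0.0769]
ee_rot: [[-0.0, -1.0, 0.0], [-1.0, 0.0, 0.0], [-0.0, -0.0, -1.0]]
wrist_force: [-0.0, 0.4, 1.2]
gripper_width: 0.005
gripper_force: 0.9
```

Request:
step_arm:
  targets: "0 0 0.1 0;0 0 0.1 0;0 0 0 0;0 0 0 0"

```text
time_s: 15.22
tcp_pos: [0.5561, 0.2267, 0.075]
ee_rot: [[-0.0, -1.0, -0.0], [-1.0, 0.0, -0.0], [0.0, 0.0, -1.0]]
wrist_force: [0.5, -0.2, 2.0]
gripper_width: 0.006
gripper_force: 0.9
```

Request:
step_arm:
  targets: "0 0 0.2 0;0 0 0 0;0 0 0 0"

```text
time_s: 15.47
tcp_pos: [0.5561, 0.2268, 0.0729]
ee_rot: [[-0.0, -1.0, 0.0], [-1.0, 0.0, 0.0], [-0.0, -0.0, -1.0]]
wrist_force: [0.0, -1.1, 2.7]
gripper_width: 0.006
gripper_force: 1.0
```

Request:
step_arm:
  targets: "0 0 0.2 0;0 0 0 0;0 0 0 0"

```text
time_s: 15.72
tcp_pos: [0.5561, 0.2269, 0.071]
ee_rot: [[-0.0, -1.0, 0.0], [-1.0, 0.0, 0.0], [-0.0, -0.0, -1.0]]
wrist_force: [0.5, 0.7, 2.6]
gripper_width: 0.006
gripper_force: 1.0
```

Request:
step_arm:
  targets: "0 0 0.2 0;0 0 0 0;0 0 0 0"

```text
time_s: 15.97
tcp_pos: [0.5561, 0.2269, 0.0689]
ee_rot: [[-0.0, -1.0, 0.0], [-1.0, 0.0, 0.0], [-0.0, -0.0, -1.0]]
wrist_force: [1.1, -0.1, 1.7]
gripper_width: 0.005
gripper_force: 1.0
```

Request:
step_arm:
  targets: "0 0 0.2 0;0 0 0 0;0 0 0 0"

```text
time_s: 16.22
tcp_pos: [0.5561, 0.2268, 0.0669]
ee_rot: [[-0.0, -1.0, -0.0], [-1.0, 0.0, 0.0], [-0.0, 0.0, -1.0]]
wrist_force: [0.2, -0.4, 2.4]
gripper_width: 0.006
gripper_force: 1.0
```

Request:
step_arm:
  targets: "0 0 0.2 0;0 0 0 0;0 0 0 0"

```text
time_s: 16.47
tcp_pos: [0.556, 0.2268, 0.0649]
ee_rot: [[-0.0, -1.0, -0.0], [-1.0, 0.0, -0.0], [0.0, 0.0, -1.0]]
wrist_force: [0.8, 0.0, 3.1]
gripper_width: 0.002
gripper_force: 1.0
```

Request:
step_arm:
  targets: "0 0 0.2 0;0 0 0 0;0 0 0 0"

```text
time_s: 16.72
tcp_pos: [0.5561, 0.2268, 0.0629]
ee_rot: [[-0.0, -1.0, -0.0], [-1.0, 0.0, 0.0], [-0.0, 0.0, -1.0]]
wrist_force: [0.6, 0.4, 2.7]
gripper_width: 0.004
gripper_force: 1.1
```

Request:
step_arm:
  targets: "0 0 0.2 0;0 0 0 0;0 0 0 0"

```text
time_s: 16.97
tcp_pos: [0.5561, 0.2268, 0.0609]
ee_rot: [[-0.0, -1.0, -0.0], [-1.0, 0.0, -0.0], [0.0, 0.0, -1.0]]
wrist_force: [1.4, 0.4, 2.7]
gripper_width: 0.005
gripper_force: 1.1
```

Request:
step_arm:
  targets: "0 0 0.2 0;0 0 0 0;0 0 0 0"

```text
time_s: 17.22
tcp_pos: [0.5561, 0.2268, 0.0589]
ee_rot: [[-0.0, -1.0, -0.0], [-1.0, 0.0, 0.0], [-0.0, 0.0, -1.0]]
wrist_force: [0.2, -0.2, 2.7]
gripper_width: 0.009
gripper_force: 1.1
```

Request:
step_arm:
  targets: "0 0 0.2 0;0 0 0 0;0 0 0 0"

```text
time_s: 17.47
tcp_pos: [0.5561, 0.2268, 0.0569]
ee_rot: [[-0.0, -1.0, -0.0], [-1.0, 0.0, 0.0], [-0.0, 0.0, -1.0]]
wrist_force: [1.0, 0.6, 2.0]
gripper_width: 0.002
gripper_force: 1.1
```

Request:
step_arm:
  targets: "0 0 0.2 0;0 0 0 0;0 0 0 0"

```text
time_s: 17.72
tcp_pos: [0.5561, 0.2268, 0.0549]
ee_rot: [[-0.0, -1.0, 0.0], [-1.0, 0.0, 0.0], [-0.0, -0.0, -1.0]]
wrist_force: [0.8, 0.2, 2.1]
gripper_width: 0.001
gripper_force: 1.1
```

Request:
step_arm:
  targets: "0 0 0.2 0;0 0 0 0;0 0 0 0"

```text
time_s: 17.97
tcp_pos: [0.5561, 0.2268, 0.053]
ee_rot: [[-0.0, -1.0, 0.0], [-1.0, 0.0, 0.0], [-0.0, -0.0, -1.0]]
wrist_force: [-0.0, 0.2, 2.4]
gripper_width: 0.007
gripper_force: 1.1
```

Request:
step_arm:
  targets: "0 0 0.2 0;0 0 0 0;0 0 0 0"

```text
time_s: 18.22
tcp_pos: [0.5561, 0.2268, 0.0509]
ee_rot: [[-0.0, -1.0, 0.0], [-1.0, 0.0, 0.0], [-0.0, -0.0, -1.0]]
wrist_force: [0.0, -0.2, 1.6]
gripper_width: 0.006
gripper_force: 1.1
```

Request:
step_arm:
  targets: "0 0 0.2 0;0 0 0 0;0 0 0 0"

```text
time_s: 18.47
tcp_pos: [0.5561, 0.2268, 0.0489]
ee_rot: [[-0.0, -1.0, -0.0], [-1.0, 0.0, 0.0], [-0.0, 0.0, -1.0]]
wrist_force: [0.2, 0.5, 3.0]
gripper_width: 0.005
gripper_force: 1.2
```

Request:
step_arm:
  targets: "0 0 0.2 0;0 0 0 0;0 0 0 0"

```text
time_s: 18.72
tcp_pos: [0.5563, 0.2269, 0.0475]
ee_rot: [[-0.0, -1.0, 0.0], [-1.0, 0.0, 0.0], [-0.0, -0.0, -1.0]]
wrist_force: [0.0, 0.3, 5.3]
gripper_width: 0.006
gripper_force: 2.4
```

Request:
step_arm:
  targets: "0 0 0.1 0;0 0 0.05 0;0 0 0 0;0 0 0 0"

```text
time_s: 19.05
tcp_pos: [0.5563, 0.2267, 0.0467]
ee_rot: [[0.0, -1.0, 0.001], [-1.0, -0.0, -0.0], [0.0, -0.001, -1.0]]
wrist_force: [-1.5, -1.4, 8.0]
gripper_width: 0.005
gripper_force: 3.6
```

```bash
python3 - <<'E'
from h import *
f=[]
for i in range(6):
    c=cams.capture("wrist" if i==0 else "top");s=sense();f.append(s["wrist_force"][2])
    if i==0: save(c,"w4")
    if i==1: cv2.imwrite("pics/t4.png",cv2.resize(c["frame"][150:250,200:370],None,fx=4,fy=4))
print(np.round(f,1),s["gripper_force"],s["tcp_pos"],s["time_s"])
E
```

```text
[7.5 8.8 8.3 9.1 8.7 8.5] 3.577435278275516 [0.55628859 0.22668147 0.04668684] 19.35
```

View pics/w4.png

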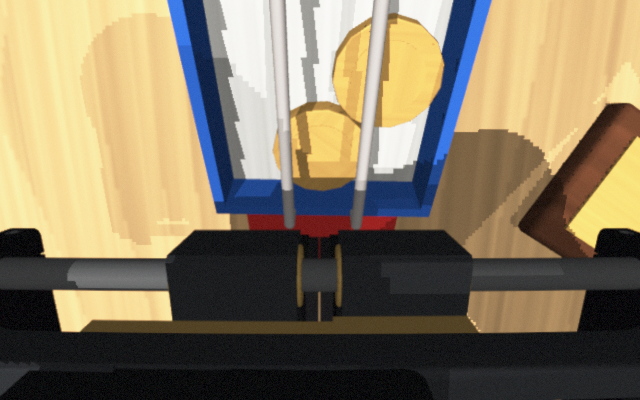

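The wrist view shows both brass blanks under the guard wires against the end wall, at (320,145) and (388,70). The force is steady at about 8.5 N. I'll hold for a second, then ease up.

Request:
step_arm:
  targets: "0 0 0 0;0 0 0 0;0 0 0 0;0 0 0 0;0 0 0 0;0 0 0 0;0 0 0 0;0 0 0 0;0 0 -0.1 0;0 0 -0.1 0;0 0 -0.1 0;0 0 -0.1 0"

```text
time_s: 20.35
tcp_pos: [0.5562, 0.2273, 0.0494]
ee_rot: [[-0.0, -1.0, 0.001], [-1.0, 0.0, 0.001], [-0.001, -0.001, -1.0]]
wrist_force: [1.1, 2.7, 0.9]
gripper_width: 0.002
gripper_force: 1.2
```

Request:
step_arm:
  targets: "0 0 -0.2 0;0 0 -0.2 0;0 0 -0.2 0;0 0 -0.2 0;0 0 -0.2 0;0 0 -0.2 0;0 0 -0.2 0;0 0 -0.2 0;0 0 -0.2 0;0 0 -0.2 0;0 0 -0.2 0;0 0 -0.2 0"

```text
time_s: 21.35
tcp_pos: [0.556, 0.2267, 0.0737]
ee_rot: [[-0.0, -1.0, -0.0], [-1.0, 0.0, -0.0], [0.0, 0.0, -1.0]]
wrist_force: [-0.2, 1.8, 1.9]
gripper_width: 0.009
gripper_force: 1.0
```

Request:
step_arm:
  targets: "0 0 -0.2 0;0 0 -0.2 0;0 0 -0.2 0;0 0 -0.2 0;0 0 -0.2 0;0 0 -0.2 0;0 0 -0.2 0;0 0 -0.2 0;0 0 -0.2 0;0 0 -0.2 0;0 0 -0.2 0;0 0 -0.2 0"

```text
time_s: 22.35
tcp_pos: [0.556, 0.2267, 0.0977]
ee_rot: [[-0.0, -1.0, -0.0], [-1.0, 0.0, -0.0], [0.0, 0.0, -1.0]]
wrist_force: [0.0, 0.9, 0.6]
gripper_width: -0.0
gripper_force: 0.8
```

Request:
step_arm:
  targets: "0 0 -0.2 0;0 0 -0.2 0;0 0 -0.2 0;0 0 -0.2 0;0 0 -0.2 0;0 0 -0.2 0;0 0 -0.2 0;0 0 -0.1 0;0 0 -0.1 0"

```text
time_s: 23.1
tcp_pos: [0.556, 0.2267, 0.1137]
ee_rot: [[-0.0, -1.0, -0.0], [-1.0, 0.0, -0.0], [0.0, 0.0, -1.0]]
wrist_force: [0.7, 1.1, 0.7]
gripper_width: 0.001
gripper_force: 0.6
```

Request:
step_arm:
  targets: "0 0 -0.1 0;0 0 -0.1 0;0 0 -0.1 0;0 0 -0.1 0;0 0 -0.1 0;0 0 -0.1 0;0 0 -0.1 0;0 0 -0.1 0;0 0 -0.1 0;0 0 -0.1 0;0 0 -0.1 0;0 0 -0.1 0"

```text
time_s: 24.1
tcp_pos: [0.5559, 0.2266, 0.1254]
ee_rot: [[-0.0, -1.0, -0.0], [-1.0, 0.0, -0.0], [0.0, 0.0, -1.0]]
wrist_force: [1.0, -0.3, -0.1]
gripper_width: 0.004
gripper_force: 0.0
```

Request:
step_arm:
  targets: "0 0 -0.5 0;0 0 -1.5 0;0 0 -2.5 0;0 0 -3 0;-1 0 -3 0;-2 0 -2 0;0 0 -1 0;0 0 0 0;0 0 0 0;0 0 0 0"

```text
time_s: 24.93
tcp_pos: [0.5552, 0.2559, 0.2588]
ee_rot: [[-0.001, -1.0, -0.003], [-1.0, 0.001, -0.002], [0.002, 0.003, -1.0]]
wrist_force: [0.3, -0.1, -0.5]
gripper_width: 0.005
gripper_force: 0.0
```

```bash
python3 - <<'E'
from h import *
s=sense();c=cams.capture("wrist");save(c,"w5");print(s["time_s"],s["tcp_pos"])
E
```

```text
24.9333 [0.55519597 0.25589046 0.25882684]
```

View pics/w5.png

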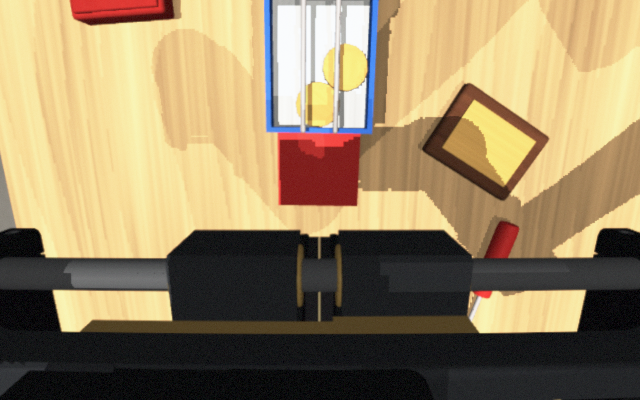

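The tray is level again, both blanks are in the guarded half at (315,105) and (345,67), and the robot is clear of everything.

```bash
python3 -c "
from station import r
print(r.finish_job())"
```

```text
the job is handed in; nothing more can be done
None
```

I laid the stray brass blank in the tray and pressed the lip onto the stop at about 8.5 N until both blanks were under the guard. I then eased the tray back level with both blanks still in the guarded half, and handed the job in at about 25 s. The hand-in returned no verdict.

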